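Weigh a pail of bolts on the sprung hand scale

ROBOT

A 6-joint arm with a two-finger parallel gripper is mounted at the origin on a cart in front of the work surface, level with it; the furniture and walls round the work are solid. World frame = base frame: x ahead of the robot, y to its left, z up, the work surface at z = 0. Lengths are in m, angles in degrees, forces in N, time in s.
With the tool pointing down it reaches from about 0.4 to 0.825 m from the base axis. Payload 7 kg.
Tool frame: the origin (TCP) lies at the very end of the fingers, on their centre line; the grasp point (between the pads) lies hold_point_z behind it (hold_point_z is the distance from the TCP to the grasp point, in m); z points along the fingers, y is the direction in which the jaws open and shut (so a half turn about z gives the same grasp; the last joint's range is limited). The gripper opens to 88 mm and grips with 3 to 60 N. Pads are 19 mm wide; open, the fingers measure 130 mm over their backs; the gripper's body (78 mm by 193 mm) begins 47 mm behind the grasp point.
Start: joints at [-51.102, 20.546, 0.682, 0, -70.136, -16.507], TCP at [0.257, -0.624, 0.227] pointing down, gripper open.
Joint ranges: [-176.03, 176.03], [-82.01, 121.73], [-58.28, 71.71], [-173.87, 95.51], [-174.79, -0.11], [-173.66, 173.66]. Speed limits (degrees/s): [136.94, 136.94, 172.46, 180, 180, 180].

INTERFACE

Orientations are given as [roll, pitch, yaw] about the fixed x, y, z axes, in that order (R = Rz(yaw) Ry(pitch) Rx(roll)).
In Python, from plant import get_obs, snapshot, close_job, hold_point_z gives the robot as it stands. The module is installed in compiled form; this text tells all that it offers.
- The arm moves only by the tool jog_arm, never from a script. Its argument "commands" is a list of rows, each a list of 4 numbers: the shift along the world's x, y, z in mm, then the turn about the world's z in degrees. In form: [[x, y, z, turn], ...]. A call has exactly 10 rows; each row shifts and turns the commanded pose from where the row before left it; what a row does not reach is not made up. A row lasts 1/12 s, in which the tool goes at most 41.7 mm and 7.16 degrees, less where a joint would pass 70% of its speed; a pose out of reach is approached as far as the arm can. A call is refused whole if a number of a shift passes 41.7 or a number of a turn 7.16, either way. A call with a gripper value outside its range is refused whole. "fingers" is the finger opening in mm, from 0 to 87.6, set as the call begins (left out, the last holds). The fingers move at their own pace and stop on an object; the grip force is fixed at half the most. Time passes only in rows, so rows that do not move let the fingers close, or fill a call up. It gives the time, the measured TCP pose, the force and the opening at its end, in the units of the state.
- get_obs(): the state, without advancing time (a new reading comes with each control period).
- snapshot(name): name is "scene" or "side" or "wrist"; returns a dict with "image" (400x640x3 uint8, red, green, blue), "fov_y" (degrees; the focal length in pixels is half the picture's height over the tangent of half this angle, whatever the lens; pixels are square), "cx", "cy" (the principal point, pixels), "rvec" (rotation vector, rad) and "tvec" (3), from world to camera coordinates, as OpenCV has them; the wrist camera has in their place "mount" (4x4, takes a point from camera to tool coordinates, whose origin is the TCP and whose axes are the flange's). Camera axes: x right, y down, z forward; pixel columns grow to the right and rows downward; lengths in m; the calibration is good to about 2 mm. A picture is of the moment at which its call begins: read the wrist's pose just before it. There is no depth.
- close_job(): hands the job in, once; it reports no verdict.
The state is a dict: "clock": time; "joint_pos": joint angles; "qvel": joint speeds; "tau": joint torques, N m; "tool_pos": TCP position; "orientation": TCP orientation; "force": force on the tool from outside, world axes, zero at the start; "moment": the same for the moment, N m; "opening": finger opening in m.
Only numpy, scipy, OpenCV 4.12 (cv2) and the standard library are available. Lean on these libraries where they do the work, as an engineer would, in place of code of your own. Each camera call takes 0.05 s, during which the arm holds its last target.

TASK

Weigh the small pail of bolts: take the spring scale by its crossbar out of the bracket's fork, catch the pail's bail with the scale's hook and lift it until the pail hangs clear of the bench. Then hang the loaded scale back in the fork by its collar and let go, so that the pail hangs there still, clear of the bench, with all three bolts in it. Leave the things lying around where they are.

Things in the scene. Friction and masses are not known exactly. Their poses are not given: they have to be found in the camera images.
- scale: Spring hand scale, loose, 0.20 kg, 178 mm tall, hanging upright in the fork. Origin on its axis at the lowest point of the unloaded hook, z up. Above the origin: hook 0-46 mm, aluminium tube (28 mm diameter) 50-108, neck (12 mm) 108-130, collar (32 mm) 130-136, stem (12 mm) 136-156, black rubber crossbar 156-178. The pointer's window is on its -x side; the hook opens towards +x.
- scale_grip (a point): Centre of the scale's crossbar (the grip): on the axis, 167 mm above the scale's origin. The bar is 90 mm long along the scale's y, 16 mm thick along x and 22 mm high; below it 20 mm of bare stem down to the collar.
- scale_collar (a point): Underside of the scale's collar, on the axis, 130 mm above the scale's origin.
- hook_seat (a point): Inside bottom of the hook, on the axis, 8 mm above the scale's origin when unloaded; goes down with the hook. The hook is a J of 8 mm round wire in the scale's xz plane: back at x = -11 mm, tip at x = +13 mm with its top 21 mm above the origin. A bar comes in level from the +x side between tip and tube (21 to 46 mm above the origin) and settles in the J as the scale rises.
- scale_hook (a joint): Extension of the scale's spring in m: 0 unloaded, grows as the hook is pulled out downwards, about 5 mm per newton, at most 0.038. The loaded pail pulls it out 20 to 28 mm.
- bracket: Weighing bracket bolted to the bench, fixed. Origin at bench height under its 26 mm square grey post, 273 mm tall. A flat fork arm, 6 mm thick, 52 mm wide, top at z = 265 mm, reaches from the post along the bracket's -x axis. Its slot, 18 mm wide, is open towards -x: closed end at x = -104 mm, 3 mm high retaining beads across the prongs at x = -150 mm, flared prong ends to x = -176 mm.
- fork_seat (a point): Top face of the fork in the middle of the place where the collar sits, 120 mm from the post along the bracket's -x axis. The collar hangs behind the beads; going in or out along the slot its underside must be more than 3 mm and less than 16 mm above this face (the tube's shoulder is 22 mm below the collar, the prongs 6 mm thick).
- pail: Small round metal pail, loose, 0.2 to 0.36 kg empty, 112 mm in diameter at the rim, 48 mm high, origin under its centre, z up. Its bail is a stiff, fixed upright arch of 7 mm round wire in the pail's yz plane, so hook it along the pail's x axis, from either side; free space under the arch down to the rim.
- bail_top (a point): Centre of the bail's wire at the top of the arch, 95 mm above the pail's underside.
- batch_bolt_1: Hexagon bolt about 60 mm long lying in the pail, 60 g; origin at the middle of its underside.
- batch_bolt_2: Second such bolt in the pail.
- batch_bolt_3: Third such bolt in the pail.
- grease_tin: Obstacle: heavy open red grease tin that stays put, 101 mm in diameter, 134 mm tall, origin under its centre.
- parallel: Bystander: ground steel parallel, 62 x 100 x 16 mm, lying flat, origin under its centre.
- spanner_small: Bystander: small ring spanner, 186 mm long, 9 mm thick, origin under its centre.
- wood_wedge: Bystander: pine wedge, 96 mm long, 22 mm high, origin under its centre.

How it is judged (in metres and radians):
On the way:
1. with the scale away from the bracket, the pail hangs on its stretched hook, clear of the bench (height (world z) of pail above 0.008 m and value of joint scale_hook above 0.01 m and contact force between pail and scale above 1.5 N and horizontal distance between scale_collar and fork_seat above 0.05 m), for 0.3 s.
At the end, for the whole second after the job is handed in: The scale hangs upright (0.15 rad), collar within 16 mm of the fork seat; the pail hangs on its hook over 8 mm clear of the bench, bail within 20 mm of the hook, level (0.3 rad), still (40 mm/s; hook 20 mm/s), the spring out over 10 mm; all three bolts lie in the pail (distance between scale_collar and fork_seat below 0.016 m and angle between scale's own z axis and vertical below 0.15 rad and height (world z) of pail above 0.008 m and angle between pail's own z axis and vertical below 0.3 rad and horizontal distance between bail_top and hook_seat below 0.02 m and value of joint scale_hook above 0.01 m and linear speed of pail below 0.04 m/s and velocity of joint scale_hook between -0.02 and 0.02 m/s and horizontal distance between each of batch_bolt_1, batch_bolt_2, batch_bolt_3 and pail below 0.055 m and z of batch_bolt_1 in the frame of pail between -0.005 and 0.045 m and z of batch_bolt_2 in the frame of pail between -0.005 and 0.045 m and z of batch_bolt_3 in the frame of pail between -0.005 and 0.045 m); the robot touches nothing.
It fails at once if the steel parallel, spanner or wedge is moved by more than 30 mm (distance of any of parallel, spanner_small, wood_wedge from where it was at the start of the episode above 0.03 m).
It also fails if it takes over 56 s, if anything falls off the work surface, if the arm or the gripper's body presses on something with over 40 N, if the wrist force passes 120 N, or if a joint passes its speed limit or range.

## Working session

There is one attempt and no reset: what is moved stays moved. The work goes in short steps, Python scripts to look and compute and a tool call to move; the robot and the scene stay as the last step left them, time stands still between calls to the robot, and variables do not carry over. Pictures are saved under pics/ and viewed, and the job is handed in when it is done.

Besides the shell and the picture viewer there is one more tool, called after "Call:" as a command line: name --pt "numbers of a row" for each row, then --argument value for the rest. jog_arm: Moves the arm, as the interface text tells. Its arguments: {"type":"object","properties":{"commands":{"type":"array","items":{"type":"array","items":{"type":"number"}}},"fingers":{"type":"number"}},"required":["commands"]}

```bash
mkdir -p pics; cat > h.py <<'E'
import numpy as np, cv2
from plant import get_obs, snapshot, close_job, hold_point_z
from scipy.spatial.transform import Rotation as Ro
def cam(s,o=None):
    f=200/np.tan(np.radians(s['fov_y'])/2)
    K=np.array([[f,0,s['cx']],[0,f,s['cy']],[0,0,1]])
    if 'mount' in s:
        T=np.eye(4);T[:3,:3]=Ro.from_euler('xyz',o['orientation'],degrees=True).as_matrix();T[:3,3]=o['tool_pos']
        M=T@np.array(s['mount']); R=M[:3,:3].T; t=-R@M[:3,3]
    else:
        R=cv2.Rodrigues(np.array(s['rvec'],float))[0];t=np.array(s['tvec'],float).ravel()
    return K,R,t
def proj(c,P):
    K,R,t=c; q=K@(R@np.array(P,float)+t); return q[:2]/q[2]
def ray(c,u,v):
    K,R,t=c; d=R.T@np.linalg.inv(K)@np.array([u,v,1.]); return -R.T@t, d/np.linalg.norm(d)
def onz(c,u,v,z):
    o,d=ray(c,u,v); return o+d*(z-o[2])/d[2]
def tri(rs):
    A=np.zeros((3,3));b=np.zeros(3)
    for o,d in rs:
        P=np.eye(3)-np.outer(d,d);A+=P;b+=P@o
    x=np.linalg.solve(A,b); return x,[np.linalg.norm((np.eye(3)-np.outer(d,d))@(x-o)) for o,d in rs]
def take(n,tag):
    import pickle
    o=get_obs(); s=snapshot(n); cv2.imwrite(f'pics/{tag}.png',s['image'][:,:,::-1]); c=cam(s,o); pickle.dump((c,s['image']),open(f'pics/{tag}.pkl','wb')); return c,s['image']
def load(tag):
    import pickle
    return pickle.load(open(f'pics/{tag}.pkl','rb'))
E
python3 - <<'E'
from h import *
print(get_obs(), hold_point_z)
for n in ('scene','side','wrist'):
    c,i=take(n,n+'0'); print(n,-c[1].T@c[2],c[1][2],c[0][0,0])
E
```

```text
{'clock': 0.0, 'joint_pos': array([-5.11011086e+01,  2.05921145e+01,  6.32116121e-01, -2.03750304e-02,
       -7.01371208e+01, -1.65081515e+01]), 'qvel': array([ 0.08495971, -0.01222481,  0.02518058, -0.03102981,  0.04469192,
       -0.00441081]), 'tau': array([-3.52452393e-03, -5.82719135e+01,  2.93039149e+01,  6.99730396e+00,
        6.58247009e-03, -1.91410527e-04]), 'tool_pos': array([ 0.25690948, -0.62364195,  0.22560165]), 'orientation': array([ 1.79901441e+02, -9.23520956e-03, -1.57616191e+02]), 'force': array([ 0.4566285 ,  0.43578433, -0.71880754]), 'moment': array([0.00524338, 0.04437577, 0.04361331]), 'opening': 0.08744327020930354} 0.0188
scene [1.0987658  0.10623707 1.19403709] [-0.49135992  0.10111758 -0.86506686] 467.57459486394714
side [0.27221491 0.96396679 0.63361156] [ 0.29885166 -0.8270305  -0.47613889] 420.81834911838934
wrist [ 0.18350781 -0.65411806  0.38353546] [ 0.2748435   0.11529859 -0.95455083] 283.2280712368528
```

View pics/scene0.png

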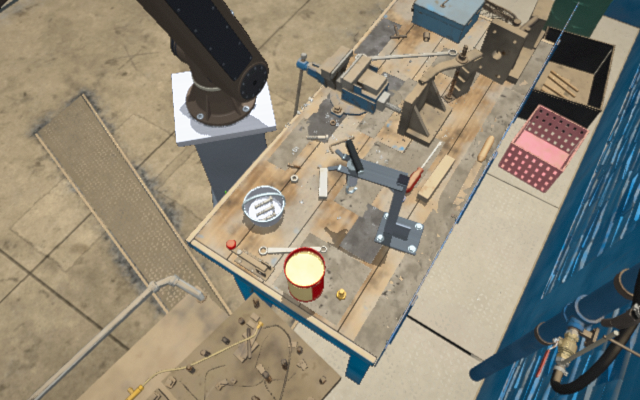

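View pics/side0.png

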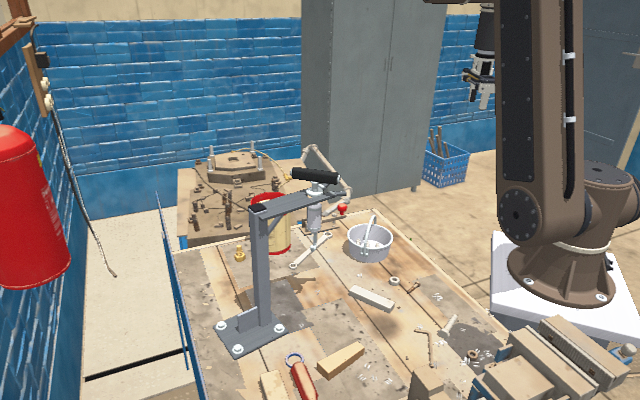

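View pics/wrist0.png

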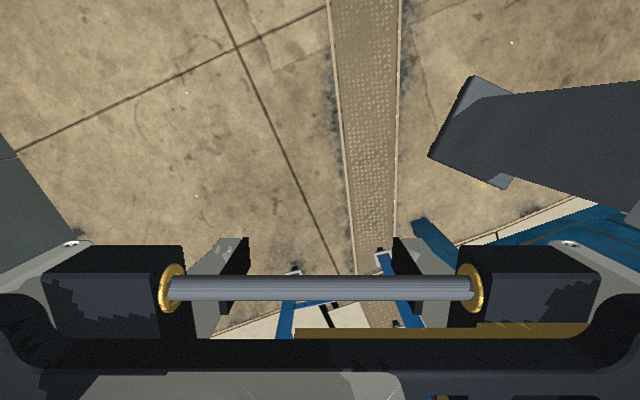

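```bash
python3 - <<'E'
from h import *
c,i=load('scene0'); s,j=load('side0')
cv2.imwrite('pics/sceneA.png',cv2.resize(i[130:310,200:440],None,fx=3.3,fy=3.3,interpolation=2)[:,:,::-1])
cv2.imwrite('pics/sideA.png',cv2.resize(j[150:390,160:420],None,fx=2.5,fy=2.5,interpolation=2)[:,:,::-1])
for n,u,v in [('postbase',397,238),('tin',305,270),('pail',264,210),('bar',323,182),('wedge',437,178),('corner',190,240),('corner2',375,362)]: print(n,onz(c,u,v,0).round(3))
for z in (.3,): print(onz(c,352,156,z))
E
```

```text
postbase [0.613 0.425 0.   ]
tin [0.652 0.156 0.   ]
pail [0.448 0.076 0.   ]
bar [0.391 0.262 0.   ]
wedge [0.45  0.599 0.   ]
corner [ 0.498 -0.14   0.   ]
corner2 [0.919 0.278 0.   ]
[0.51449196 0.3033806  0.3       ]
```

View pics/sceneA.png

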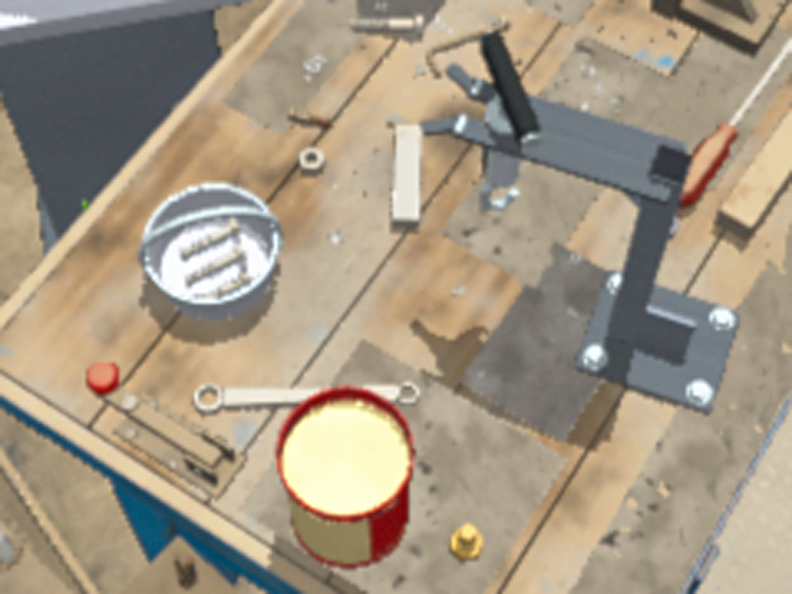

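View pics/sideA.png

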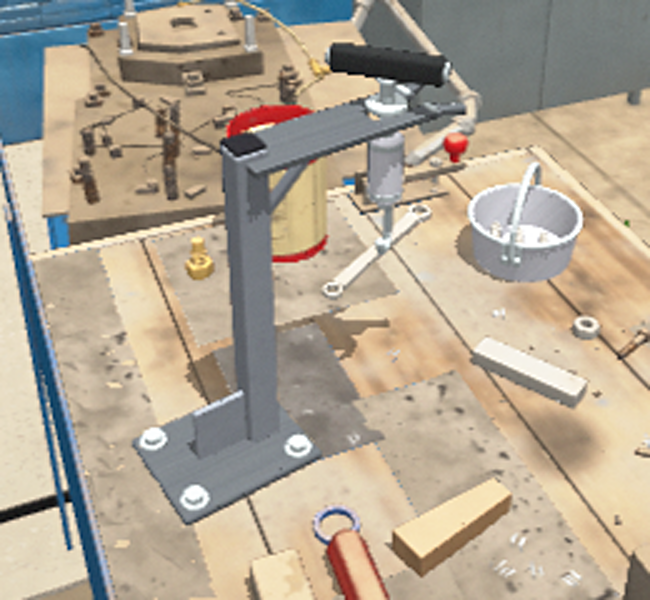

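```bash
python3 - <<'E'
from h import *
c,i=load('scene0'); s,j=load('side0')
def S(x,y): return ray(c,200+x/3.3-.35,130+y/3.3-.35)
def D(x,y): return ray(s,160+x/2.5-.3,150+y/2.5-.3)
def pr(n,a,b):
    x,e=tri([S(*a),D(*b)]); print(n,x.round(4),np.round(e,4)); return x
a=pr('bar lowx',(489,38),(446,69)); b=pr('bar hix',(529,132),(332,58))
print('mid',(a+b)/2,np.linalg.norm(a-b),np.degrees(np.arctan2(*(b-a)[:2][::-1])))
p=pr('cap',(671,165),(243,145))
d=(a+b)/2-p; print(np.degrees(np.arctan2(d[1],d[0])), np.hypot(*d[:2]))
cv2.imwrite('pics/scB.png',cv2.resize(i[180:230,235:295],None,fx=12,fy=12,interpolation=2)[:,:,::-1])
cv2.imwrite('pics/sdB.png',cv2.resize(j[205:275,335:405],None,fx=8,fy=8,interpolation=2)[:,:,::-1])
cv2.imwrite('pics/sdC.png',cv2.resize(j[160:260,255:355],None,fx=6,fy=6,interpolation=2)[:,:,::-1])
cv2.imwrite('pics/scC.png',cv2.resize(i[130:200,320:420],None,fx=8,fy=8,interpolation=2)[:,:,::-1])
E
```

```text
bar lowx [0.4753 0.3031 0.305 ] [0.0004 0.0004]
bar hix [0.5592 0.3124 0.3031] [0.0027 0.0027]
mid [0.51725179 0.30773396 0.30404449] 0.08441525283437286 6.372509080146161
cap [0.5859 0.4089 0.2724] [0.0005 0.0005]
-124.15734431390766 0.12220016625609913
```

View pics/scB.png

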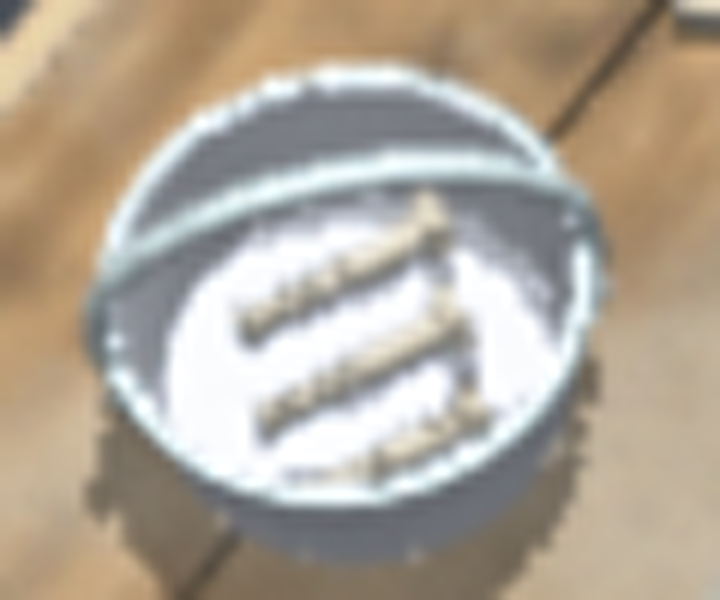

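View pics/sdB.png

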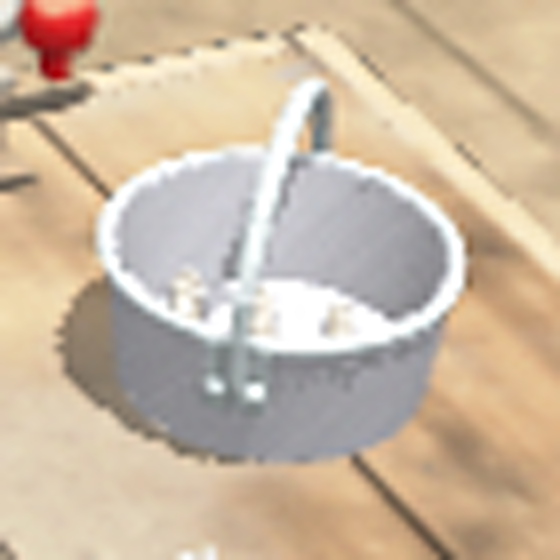

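View pics/sdC.png

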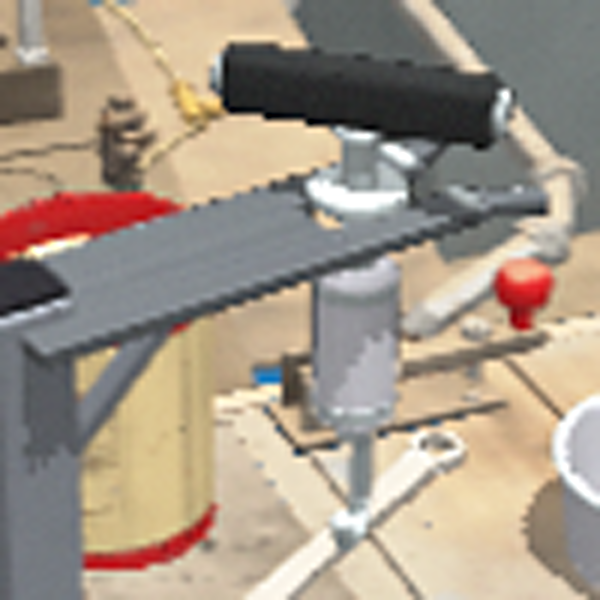

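View pics/scC.png

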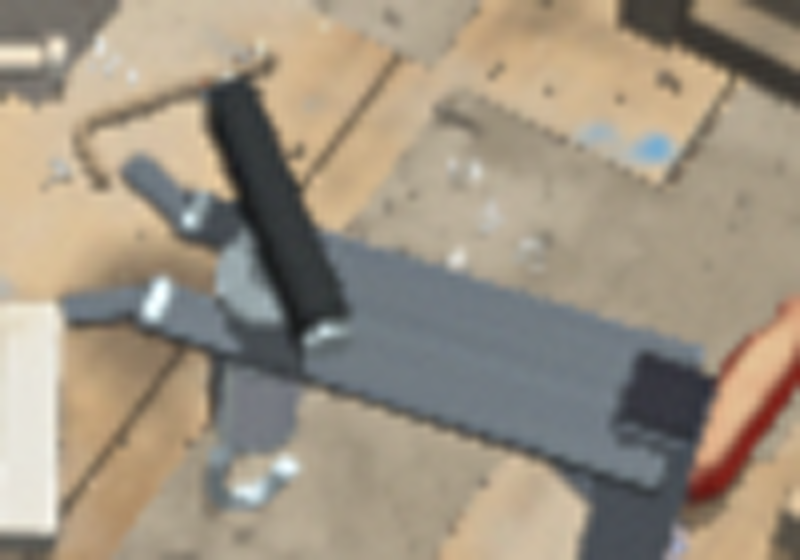

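```bash
python3 - <<'E'
from h import *
c,i=load('scene0'); s,j=load('side0')
def S(x,y,z=None):
    u,v=235+x/12-.46,180+y/12-.46
    return ray(c,u,v) if z is None else onz(c,u,v,z)
def D(x,y,z=None):
    u,v=335+x/8-.44,205+y/8-.44
    return ray(s,u,v) if z is None else onz(s,u,v,z)
# rim (outer top) points
ps=[(105,250),(140,175),(220,100),(330,68),(430,75),(520,125),(590,240),(585,320),(480,450),(330,500),(200,460),(115,360)]
P=np.array([S(*p,.048)[:2] for p in ps]); 
def circ(P):
    A=np.c_[2*P,np.ones(len(P))];x=np.linalg.lstsq(A,(P**2).sum(1),rcond=None)[0];return x[:2],np.sqrt(x[2]+x[0]**2+x[1]**2)
print('scene rim',circ(P))
qs=[(100,215),(125,290),(200,335),(290,352),(400,325),(465,260),(450,205),(380,165),(250,150),(150,170)]
Q=np.array([D(*p,.048)[:2] for p in qs]); print('side rim',circ(Q))
print('feet scene',S(95,305,.048),S(600,270,.048)); print('near foot side',D(240,315,.048), 'far', D(322,150,.048))
print('apex side z.095',D(312,92,.095)); 
for x,y in [(330,185),(400,170),(470,167)]: print(S(x,y,.095))
# fork: beads, in scC (8x, off 320,130)
def C(x,y,z): return onz(c,320+x/8-.44,130+y/8-.44,z)
print('beads',C(196,212,.268),C(157,300,.268)); print('cap',C(668,395,.273))
print('fork far corners',C(705,350,.265),C(658,490,.265), 'prong outer', C(335,235,.265))
print('tin',onz(c,200+345/3.3,130+455/3.3,.134))
E
```

```text
scene rim (array([0.45036969, 0.07865256]), np.float64(0.05706978958504944))
side rim (array([0.45343174, 0.07697885]), np.float64(0.058491621854898625))
feet scene [0.44565728 0.02054948 0.048     ] [0.46118127 0.1368887  0.048     ]
near foot side [0.4554967  0.12115173 0.048     ] far [0.45554579 0.01743871 0.048     ]
apex side z.095 [0.45216817 0.06076559 0.095     ]
[0.45296376 0.07982489 0.095     ]
[0.45242611 0.09586582 0.095     ]
[0.45498009 0.11145435 0.095     ]
beads [0.48974478 0.29182365 0.268     ] [0.51783924 0.27324777 0.268     ]
cap [0.58388929 0.40912536 0.273     ]
fork far corners [0.56683136 0.42694036 0.265     ] [0.60952319 0.39949249 0.265     ] prong outer [0.50461063 0.33109813 0.265     ]
tin [0.69636105 0.15063496 0.134     ]
```

Call:
jog_arm --pt "20 30 15 0" --pt "20 30 15 0" --pt "20 32 15 0" --pt "20 32 15 0" --pt "20 32 15 0" --pt "20 32 15 0" --pt "20 32 15 0" --pt "20 35 10 0" --pt "20 35 10 0" --pt "20 35 10 0" --fingers 60

```text
clock: 0.98
tool_pos: [0.4575, -0.2972, 0.3622]
orientation: [-180.0, 0.0, -157.6]
force: [0.9, -0.1, -0.3]
opening: 0.0601
```

Call:
jog_arm --pt "4 40 0 -1.6" --pt "4 40 0 -1.6" --pt "4 40 0 -1.6" --pt "4 40 0 -1.6" --pt "4 40 0 -1.6" --pt "4 40 0 -1.6" --pt "4 40 0 -1.6" --pt "4 40 0 -1.6" --pt "4 40 0 -1.6" --pt "4 40 0 -1.6"

```text
clock: 1.82
tool_pos: [0.4966, 0.1029, 0.3617]
orientation: [180.0, 0.0, -173.7]
force: [0.3, -0.4, 0.5]
opening: 0.06
```

Call:
jog_arm --pt "4 40 2 0" --pt "4 40 2 0" --pt "4 40 2 0" --pt "4 40 2 0" --pt "4 40 0 0" --pt "0 5 0 0" --pt "0 0 0 0" --pt "0 0 0 0" --pt "0 0 0 0" --pt "0 0 0 0"

```text
clock: 2.65
tool_pos: [0.5172, 0.3047, 0.3701]
orientation: [180.0, 0.0, -173.7]
force: [0.4, -0.0, -0.3]
opening: 0.0598
```

```bash
python3 - <<'E'
from h import *
print(get_obs()['tool_pos'],get_obs()['orientation'])
c,i=take('wrist','w1'); print(proj(c,(.517,.308,.302)),proj(c,(.452,.079,.095)))
take('side','s1')
E
```

```text
[0.51716427 0.30473378 0.3700731 ] [ 1.79977373e+02  3.22776677e-02 -1.73670998e+02]
[323.52543339 212.8692981 ] [169.76517574 106.61149044]
```

View pics/w1.png

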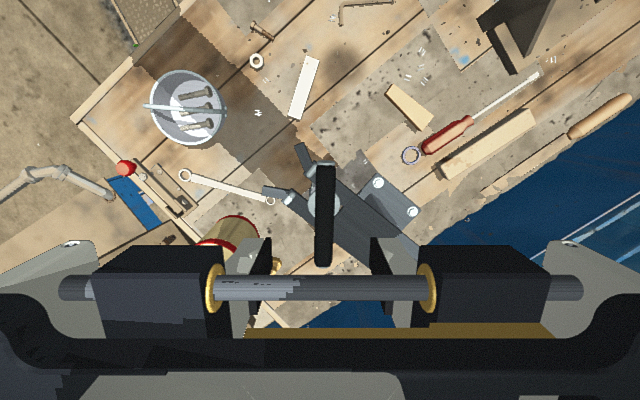

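View pics/s1.png

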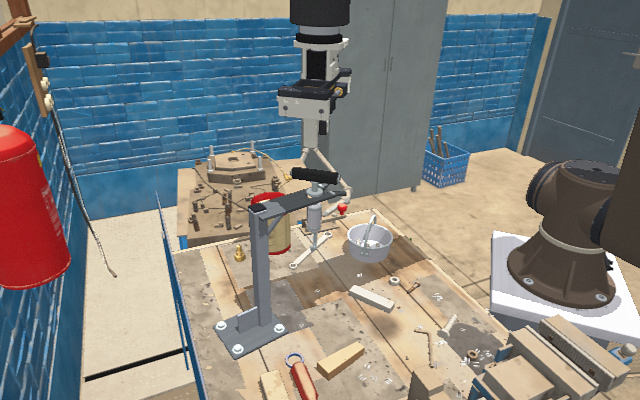

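```bash
python3 - <<'E'
from h import *
c,i=load('w1')
k=cv2.cvtColor(i,cv2.COLOR_RGB2HSV)
m=(k[:,:,2]<70).astype(np.uint8); m[:,:295]=0;m[:,350:]=0;m[:160]=0;m[264:]=0
n,l,st,ce=cv2.connectedComponentsWithStats(m); b=1+np.argmax(st[1:,4]); print(st[b],ce[b])
ys,xs=np.where(l==b)
for y in (180,200,220,240,255):
    r=xs[ys==y]; print(y,r.min(),r.max(),onz(c,(r.min()+r.max())/2,y,.313).round(4))
a=onz(c,325,165,.309); e=onz(c,323.5,266,.309); print(a,e,np.linalg.norm(a-e),(a+e)/2,np.degrees(np.arctan2(*(e-a)[:2][::-1])))
print('bail',onz(c,146,106,.06),onz(c,226,111,.06),onz(c,187,107,.095))
print('beads'); 
cv2.imwrite('pics/w1a.png',cv2.resize(i[60:160,120:250],None,fx=6,fy=6,interpolation=2)[:,:,::-1])
cv2.imwrite('pics/w1b.png',cv2.resize(i[140:270,260:390],None,fx=5,fy=5,interpolation=2)[:,:,::-1])
E
```

```text
[ 314  165   36   99 1933] [324.44800828 212.95033626]
180 315 338 [0.4861 0.3067 0.313 ]
200 315 333 [0.5024 0.3066 0.313 ]
220 314 333 [0.5192 0.3081 0.313 ]
240 314 333 [0.5368 0.3101 0.313 ]
255 314 331 [0.5507 0.3109 0.313 ]
[0.47523402 0.30429336 0.309     ] [0.5632686  0.31319047 0.309     ] 0.08848302447576666 [0.51925131 0.30874192 0.309     ] 5.770938072182704
bail [0.45631988 0.02456838 0.06      ] [0.4499902  0.14889751 0.06      ] [0.44978479 0.10376215 0.095     ]
beads
```

View pics/w1a.png

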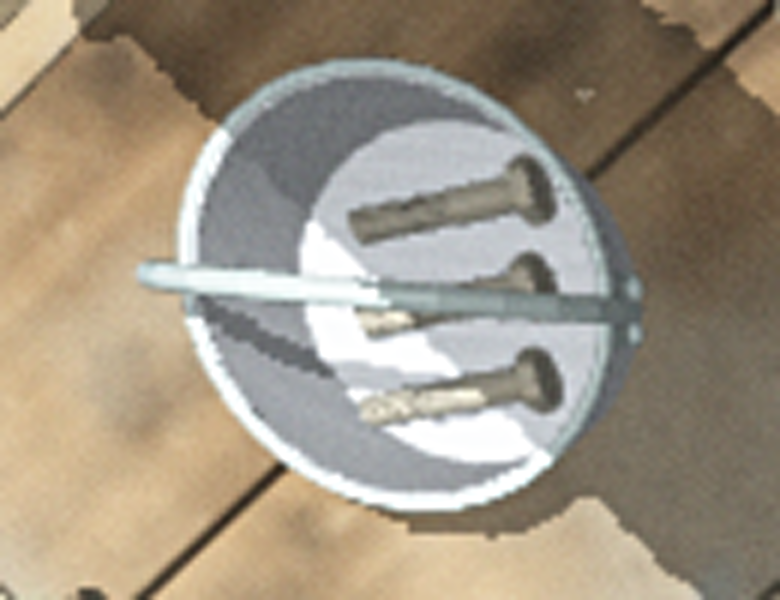

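View pics/w1b.png

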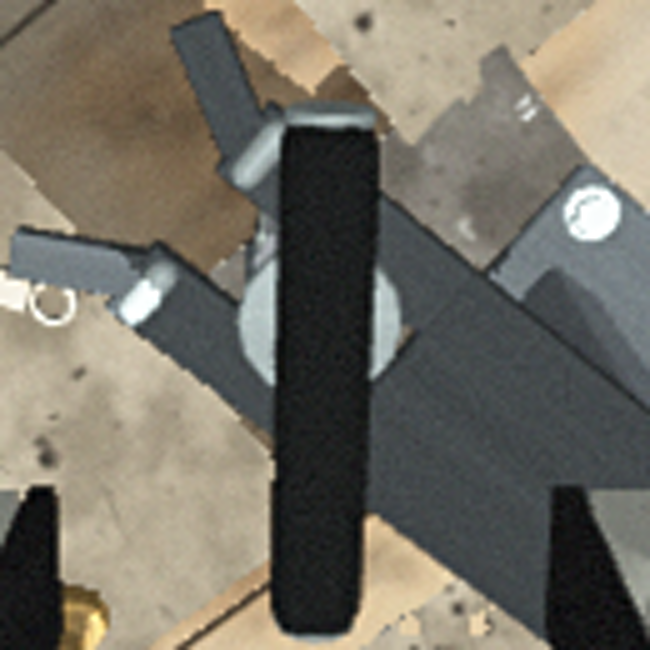

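```bash
python3 - <<'E'
from h import *
c,i=load('w1')
W=lambda x,y,z: onz(c,120+x/6-.42,60+y/6-.42,z)
# rim fit at z=.048
ps=[(183,260),(225,130),(300,75),(380,62),(470,92),(560,170),(607,270),(600,370),(550,450),(430,508),(330,490),(240,410),(190,320)]
P=np.array([W(*p,.048)[:2] for p in ps]);A=np.c_[2*P,np.ones(len(P))];x=np.linalg.lstsq(A,(P**2).sum(1),rcond=None)[0];print('rim',x[:2],np.sqrt(x[2]+x[:2]@x[:2]))
print('near foot',W(625,306,.045))
print('collar',onz(c,260+320/5-.4,140+325/5-.4,.271))
print('cam',-c[1].T@c[2])
C=np.array([.452,.078])
for th in (84,88,90,92,94,96):
    d=np.array([np.cos(np.radians(th)),np.sin(np.radians(th))])
    out=[]
    for r,z in [(-.03,.088),(0,.095),(.03,.088),(.055,.05)]:
        q=proj(c,(*(C+d*r),z)); out.append(((q-[120,60]+.42)*6).round(0))
    print(th,out)
# beads edges
B=lambda x,y,z: onz(c,260+x/5-.4,140+y/5-.4,z)
print('beads',B(255,155,.268),B(148,295,.268))
p,q=B(385,195,.265),B(648,408,.265); print('fork edge',p,q,np.degrees(np.arctan2(*(q-p)[:2][::-1])))
p,q=B(180,265,.265),B(275,450,.265)
p,q=B(190,375,.265),B(540,635,.265); print('fork edge2',p,q,np.degrees(np.arctan2(*(q-p)[:2][::-1])))
E
```

```text
rim [0.45360629 0.08049135] 0.05639743210998574
near foot [0.45012816 0.14053382 0.045     ]
collar [0.51954829 0.30872381 0.271     ]
cam [0.43795652 0.29632747 0.52783977]
84 [array([187., 255.]), array([297., 282.]), array([435., 310.]), array([589., 332.])]
88 [array([187., 264.]), array([297., 282.]), array([435., 301.]), array([590., 317.])]
90 [array([187., 268.]), array([297., 282.]), array([435., 297.]), array([591., 310.])]
92 [array([188., 273.]), array([297., 282.]), array([435., 292.]), array([590., 302.])]
94 [array([188., 277.]), array([297., 282.]), array([434., 288.]), array([590., 295.])]
96 [array([189., 282.]), array([297., 282.]), array([434., 283.]), array([589., 287.])]
beads [0.48888881 0.29309903 0.268     ] [0.51813373 0.27545978 0.268     ]
fork edge [0.49439542 0.3183122  0.265     ] [0.53148504 0.37573948 0.265     ] 57.14345663238277
fork edge2 [0.53455758 0.28472399 0.265     ] [0.58409803 0.36254177 0.265     ] 57.51829969691127
```

Call:
jog_arm --pt "2 4 0 0" --pt "0 0 -15 0" --pt "0 0 -20 0" --pt "0 0 -20 0" --pt "0 0 -15 0" --pt "0 0 -10 0" --pt "0 0 -7 0" --pt "0 0 0 0" --pt "0 0 0 0" --pt "0 0 0 0"

```text
clock: 3.58
tool_pos: [0.5196, 0.3102, 0.2837]
orientation: [180.0, 0.1, -173.6]
force: [-0.6, -0.5, 0.5]
opening: 0.0602
```

Call:
jog_arm --pt "0 0 0 0" --pt "0 0 0 0" --pt "0 0 0 0" --pt "0 0 0 0" --pt "0 0 0 0" --pt "0 0 0 0" --pt "0 0 0 0" --pt "0 0 0 0" --pt "0 0 0 0" --pt "0 0 0 0" --fingers 8

```text
clock: 4.42
tool_pos: [0.5191, 0.3098, 0.2825]
orientation: [-180.0, -0.0, -173.6]
force: [0.5, -0.6, 0.5]
opening: 0.0159
```

```bash
python3 - <<'E'
from h import *
o=get_obs();print(o['tool_pos'],o['orientation'],o['force'],o['opening'])
c,i=take('side','s2');c2,k=take('scene','c2')
a=cv2.resize(i[150:250,240:370],None,fx=4,fy=4,interpolation=2);b=cv2.resize(k[110:210,310:420],None,fx=4,fy=4,interpolation=2)
b=cv2.copyMakeBorder(b,0,0,0,0,0);cv2.imwrite('pics/z2.png',cv2.resize(np.hstack([a,b]),None,fx=.83,fy=.83)[:,:,::-1])
E
```

```text
[0.51909482 0.30978553 0.28252035] [-1.79988212e+02 -7.11838792e-03 -1.73613265e+02] [ 0.53562512 -0.55931706  0.45046975] 0.015875963240178207
```

View pics/z2.png

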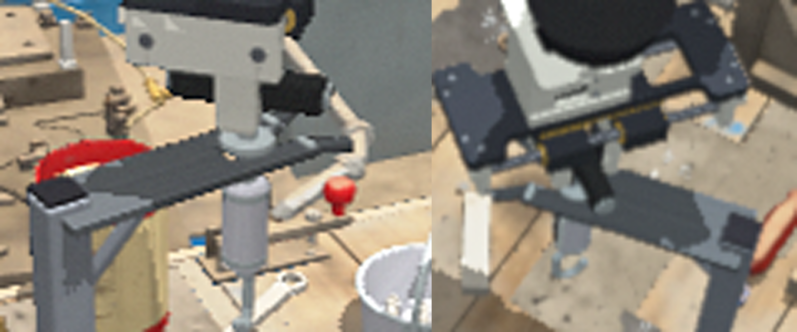

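Call:
jog_arm --pt "0 0 3 0" --pt "0 0 3 0" --pt "0 0 3 0" --pt "0 0 0 0" --pt "0 0 0 0" --pt "-2 -3.1 0 0" --pt "-3 -4.7 0 0" --pt "-4 -6.2 0 0" --pt "-4 -6.2 0 0" --pt "-4 -6.2 0 0"

```text
clock: 5.35
tool_pos: [0.5015, 0.2826, 0.2916]
orientation: [180.0, -0.0, -173.6]
force: [-0.5, -0.4, -1.6]
opening: 0.0159
```

Call:
jog_arm --pt "-4 -6.2 0 0" --pt "-4 -6.2 0 0" --pt "-4 -6.2 0 0" --pt "-5 -7.8 0 0" --pt "-5 -7.8 0 0" --pt "-6 -9.3 0 0" --pt "-6 -9.3 0 0" --pt "-4 -6.2 0 0" --pt "0 0 0 0" --pt "0 0 0 0"

```text
clock: 6.18
tool_pos: [0.4641, 0.2242, 0.292]
orientation: [180.0, 0.0, -173.6]
force: [-0.1, 0.9, -1.8]
opening: 0.0157
```

```bash
python3 - <<'E'
from h import *
o=get_obs();print(o['tool_pos'],o['orientation'],o['force'],o['opening'])
c,i=take('side','s3');c2,k=take('scene','c3')
a=cv2.resize(i[150:270,240:400],None,fx=2.5,fy=2.5,interpolation=2);b=cv2.resize(k[110:230,250:410],None,fx=2.5,fy=2.5,interpolation=2)
cv2.imwrite('pics/z3.png',np.hstack([a,b])[:,:,::-1])
E
```

```text
[0.46406565 0.22422812 0.2919737 ] [ 1.79964839e+02  4.57881027e-02 -1.73623436e+02] [-0.11647403  0.86524443 -1.82351959] 0.01567247030871062
```

View pics/z3.png

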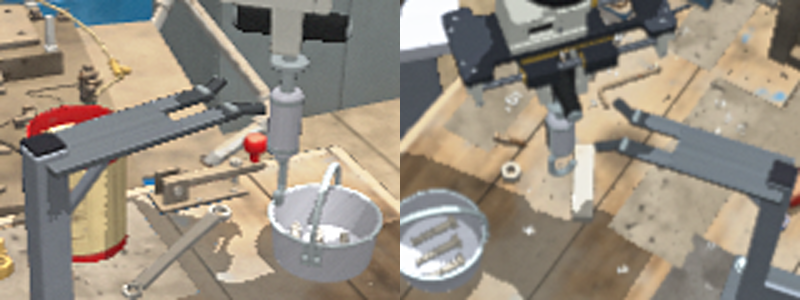

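Call:
jog_arm --pt "4 -8 0 5" --pt "4 -15 0 7" --pt "5 -16 0 7" --pt "5 -16 0 7" --pt "5 -16 0 7" --pt "5 -16 0 7" --pt "5 -16 0 7" --pt "5 -16 0 7" --pt "4 -16 0 7" --pt "2 -10 0 7"

```text
clock: 7.12
tool_pos: [0.5088, 0.0786, 0.2913]
orientation: [180.0, -0.0, -105.3]
force: [0.4, -0.1, -2.2]
opening: 0.0158
```

Call:
jog_arm --pt "0 0 0 7" --pt "0 0 0 7" --pt "0 0 0 3" --pt "0 0 0 0" --pt "0 0 0 0" --pt "0 0 0 0" --pt "0 0 0 0" --pt "0 0 0 0" --pt "0 0 0 0" --pt "0 0 0 0"

```text
clock: 7.95
tool_pos: [0.5081, 0.0795, 0.2915]
orientation: [180.0, -0.0, -88.6]
force: [-0.4, 0.4, -2.0]
opening: 0.016
```

```bash
python3 - <<'E'
from h import *
o=get_obs();print(o['tool_pos'],o['orientation'],o['force'],o['opening'])
c,i=take('side','s4');c2,k=take('scene','c4')
a=cv2.resize(i[150:270,270:430],None,fx=5,fy=5,interpolation=2);b=cv2.resize(k[110:230,200:360],None,fx=5,fy=5,interpolation=2)
cv2.imwrite('pics/z4a.png',a[:,:,::-1]);cv2.imwrite('pics/z4b.png',b[:,:,::-1])
take('wrist','w4')
E
```

```text
[0.50808207 0.07953924 0.29153884] [ 1.79996796e+02 -2.46208445e-03 -8.86267765e+01] [-0.36845249  0.44971396 -1.98535057] 0.015955437702866497
```

View pics/z4a.png

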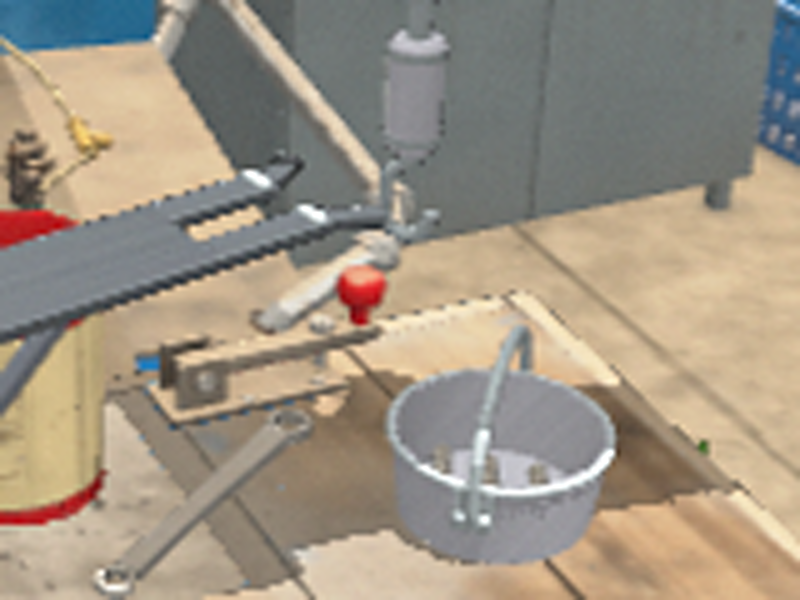

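View pics/z4b.png

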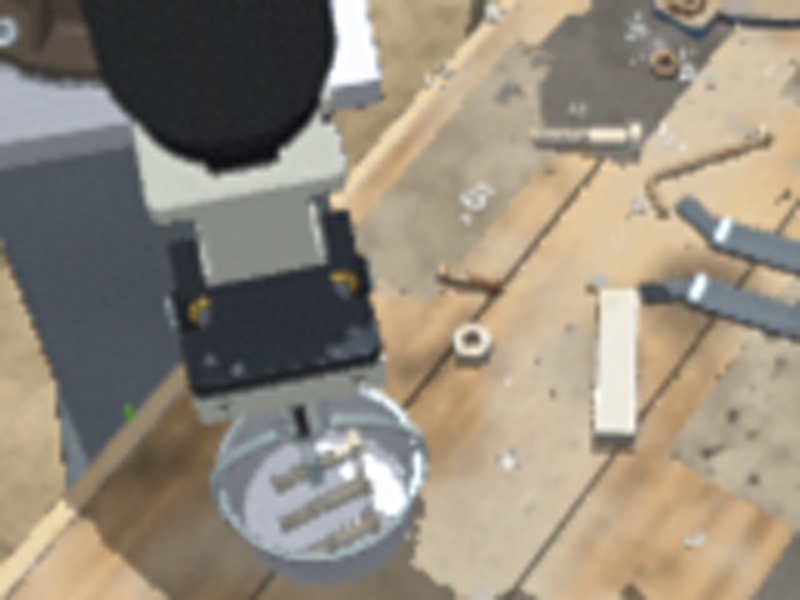

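View pics/w4.png

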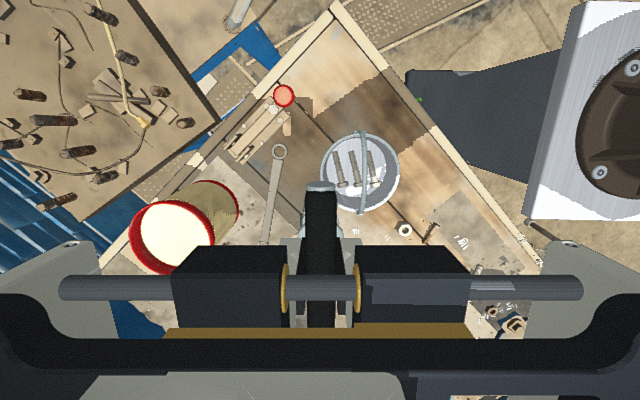

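```bash
python3 - <<'E'
from h import *
c,i=load('w4'); s,_=load('s4')
cv2.imwrite('pics/w4a.png',cv2.resize(i[115:225,300:420],None,fx=6,fy=6,interpolation=2)[:,:,::-1])
C=np.array([.453,.079])
for th in (84,88,92,96):
    d=np.array([np.cos(np.radians(th)),np.sin(np.radians(th))])
    print(th,[((proj(c,(*(C+d*r),z))-[300,115]+.42)*6).round() for r,z in [(-.055,.05),(-.03,.088),(0,.095),(.03,.088),(.055,.05)]])
t=np.array([.5081,.0795,.2915-.1475])
for n,p in [('hook bottom',t),('tip top',t+[-.013,0,.021]),('back',t+[.011,0,.021]),('tube top',t+[0,0,.108]),('tubebot',t+[0,0,.05])]: print(n,((proj(s,p)-[270,150]+.4)*5).round())
E
```

```text
84 [array([403., 118.]), array([410., 250.]), array([390., 395.]), array([362., 519.]), array([324., 569.])]
88 [array([386., 116.]), array([400., 249.]), array([390., 395.]), array([371., 519.]), array([340., 571.])]
92 [array([369., 116.]), array([390., 249.]), array([390., 395.]), array([380., 520.]), array([355., 571.])]
96 [array([353., 117.]), array([380., 250.]), array([390., 395.]), array([390., 519.]), array([371., 570.])]
hook bottom [408. 242.]
tip top [436. 209.]
back [389. 200.]
tube top [422.  39.]
tubebot [414. 151.]
```

View pics/w4a.png

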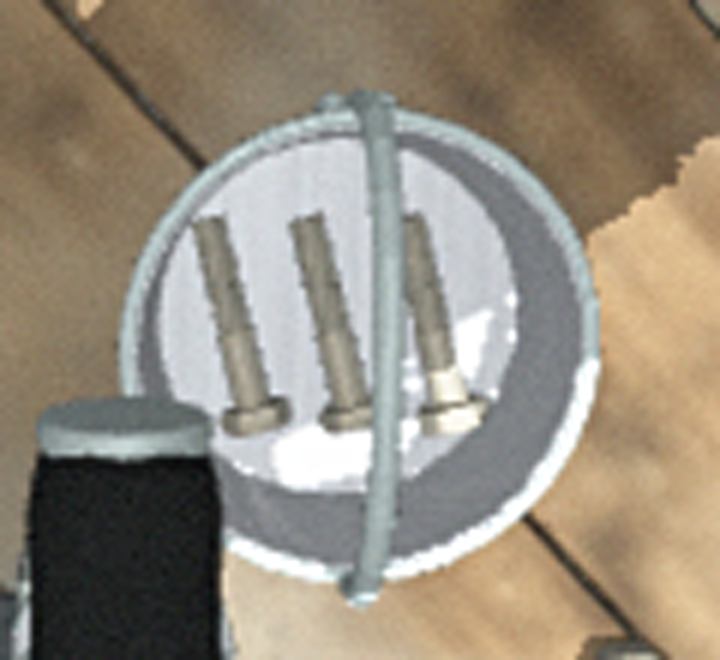

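Call:
jog_arm --pt "0 0 -6 0" --pt "0 0 -12 0" --pt "0 0 -14 0" --pt "0 0 -14 0" --pt "0 0 -14 0" --pt "0 0 -12 0" --pt "0 0 -7 0" --pt "0 0 -3 0" --pt "0 0 0 0" --pt "0 0 0 0"

```text
clock: 8.93
tool_pos: [0.5084, 0.0796, 0.21]
orientation: [-180.0, 0.0, -88.6]
force: [0.8, -0.5, -1.8]
opening: 0.0159
```

```bash
python3 - <<'E'
from h import *
o=get_obs();print(o['tool_pos'],o['orientation'],o['force'],o['opening'])
c,i=take('side','s5');c2,k=take('scene','c5')
a=cv2.resize(i[170:270,330:410],None,fx=6,fy=6,interpolation=2);cv2.imwrite('pics/z5.png',a[:,:,::-1])
t=np.array(o['tool_pos'])-[0,0,.1475]
for n,p in [('hook bottom',t),('tip top',t+[-.013,0,.021]),('back',t+[.011,0,.021]),('tubebot',t+[0,0,.05]),('bail',(.4535,.079,.095))]: print(n,((proj(c,p)-[330,170]+.4)*6).round())
E
```

```text
[0.50841506 0.0795838  0.20998574] [-1.79968673e+02  5.90396059e-04 -8.86017239e+01] [ 0.78231946 -0.54490458 -1.76984267] 0.015938406955385422
hook bottom [118. 339.]
tip top [150. 303.]
back [ 96. 291.]
tubebot [124. 237.]
bail [250. 299.]
```

View pics/z5.png

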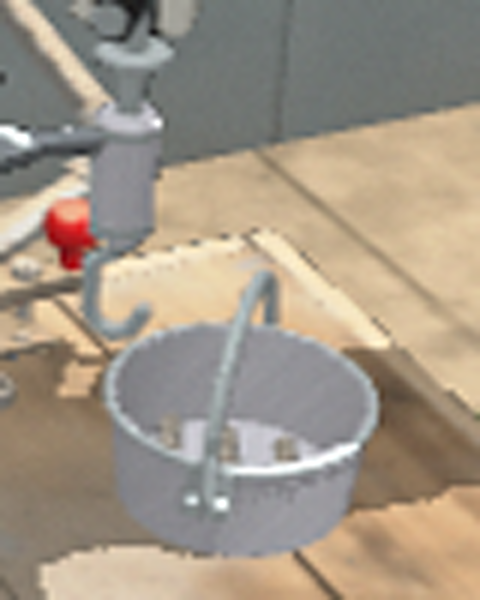

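Call:
jog_arm --pt "-4 0 0 0" --pt "-8 0 0 0" --pt "-8 0 0 0" --pt "-8 0 0 0" --pt "-8 0 0 0" --pt "-7 0 0 0" --pt "-6 0 0 0" --pt "-5 0 0 0" --pt "0 0 0 0" --pt "0 0 0 0"

```text
clock: 9.87
tool_pos: [0.4541, 0.0797, 0.2098]
orientation: [-180.0, 0.0, -88.6]
force: [0.5, -0.5, -1.2]
opening: 0.0161
```

```bash
python3 - <<'E'
from h import *
o=get_obs();print(o['tool_pos'],o['orientation'],o['force'],o['opening'])
c,i=take('side','s6');c2,k=take('scene','c6')
a=cv2.resize(i[170:270,330:410],None,fx=5,fy=5,interpolation=2);b=cv2.resize(k[160:260,215:275],None,fx=5,fy=5,interpolation=2)
cv2.imwrite('pics/z6.png',np.hstack([a,b])[:,:,::-1])
E
```

```text
[0.45407068 0.07965831 0.20983015] [-1.79964960e+02  1.45614951e-02 -8.85758159e+01] [ 0.45646191 -0.53388233 -1.16817352] 0.016053811966383783
```

View pics/z6.png

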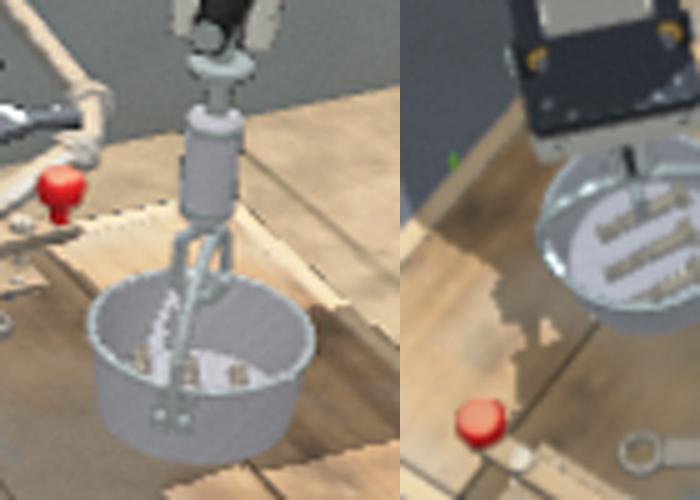

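Call:
jog_arm --pt "0 0 4 0" --pt "0 0 5 0" --pt "0 0 5 0" --pt "0 0 4 0" --pt "0 0 3 0" --pt "0 0 3 0" --pt "0 0 3 0" --pt "0 0 3 0" --pt "0 0 3 0" --pt "0 0 3 0"

```text
clock: 10.8
tool_pos: [0.4537, 0.0794, 0.2455]
orientation: [179.9, -0.0, -88.6]
force: [-0.4, -1.0, -4.0]
opening: 0.0159
```

Call:
jog_arm --pt "0 0 3 0" --pt "0 0 3 0" --pt "0 0 3 0" --pt "0 0 3 0" --pt "0 0 3 0" --pt "0 0 3 0" --pt "0 0 3 0" --pt "0 0 2 0" --pt "0 0 0 0" --pt "0 0 0 0"

```text
clock: 11.63
tool_pos: [0.4541, 0.0796, 0.2686]
orientation: [-180.0, 0.0, -88.6]
force: [0.6, -0.1, -6.1]
opening: 0.0159
```

```bash
python3 - <<'E'
from h import *
o=get_obs();print(o['tool_pos'],o['orientation'],o['force'],o['opening'])
c,i=take('side','s7');c2,k=take('scene','c7')
a=cv2.resize(i[160:280,320:420],None,fx=5,fy=5,interpolation=2)
cv2.imwrite('pics/z7.png',a[:,:,::-1])
E
```

```text
[0.45414073 0.07958038 0.26862733] [-1.79989259e+02  1.23251255e-02 -8.86096118e+01] [ 0.6064026  -0.10069756 -6.08215357] 0.01593208795793322
```

View pics/z7.png

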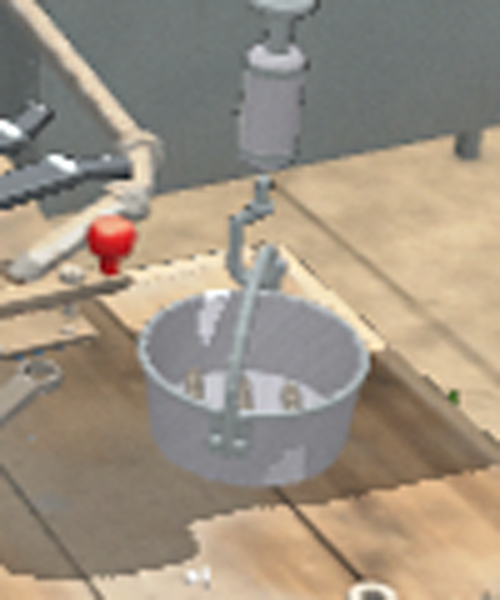

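Call:
jog_arm --pt "0 0 3 0" --pt "0 0 4 0" --pt "0 0 4 0" --pt "0 0 4 0" --pt "0 0 4 0" --pt "0 0 3 0" --pt "0 0 1 0" --pt "0 0 0 0" --pt "0 0 0 0" --pt "0 0 0 0"

```text
clock: 12.57
tool_pos: [0.4539, 0.0795, 0.2913]
orientation: [180.0, -0.0, -88.6]
force: [-0.6, 0.2, -6.5]
opening: 0.0154
```

Call:
jog_arm --pt "0 0 0 0" --pt "0 0 0 0" --pt "0 0 0 0" --pt "0 0 0 0" --pt "0 0 0 0" --pt "0 0 0 0" --pt "0 0 0 0" --pt "0 0 0 0" --pt "0 0 0 0" --pt "0 0 0 0"

```text
clock: 13.4
tool_pos: [0.4541, 0.0795, 0.2916]
orientation: [180.0, 0.0, -88.6]
force: [-0.3, 0.7, -6.5]
opening: 0.016
```

```bash
python3 - <<'E'
from h import *
o=get_obs();print(o['tool_pos'],o['orientation'],o['force'],o['opening'])
c,i=take('side','s8');c2,k=take('scene','c8')
a=cv2.resize(i[140:290,320:420],None,fx=4,fy=4,interpolation=2)
b=cv2.resize(k[130:280,210:310],None,fx=4,fy=4,interpolation=2)
cv2.imwrite('pics/z8.png',np.hstack([a,b])[:,:,::-1])
E
```

```text
[0.4540954  0.07951827 0.29155474] [ 1.79998055e+02  5.35374816e-04 -8.86091409e+01] [-0.27090019  0.68321054 -6.48682481] 0.016037373063611377
```

View pics/z8.png

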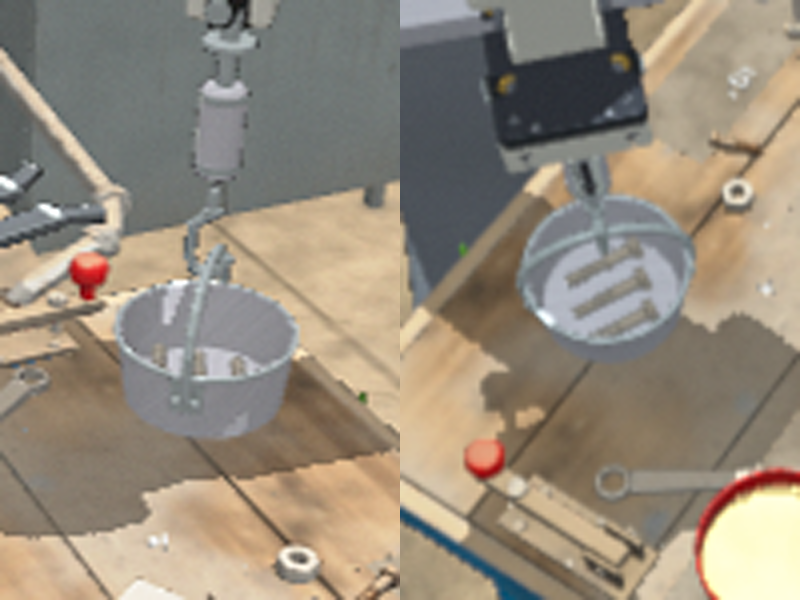

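Call:
jog_arm --pt "0 1 0 -1" --pt "0 2 0 -2" --pt "0 3 0 -3" --pt "0 4 0 -3" --pt "1 5 0 -3" --pt "1 6 0 -3" --pt "1 6 0 -3" --pt "1 6 0 -3" --pt "1 6 0 -3" --pt "0 6 0 -3"

```text
clock: 14.33
tool_pos: [0.4592, 0.1249, 0.2915]
orientation: [-180.0, -0.0, -115.8]
force: [0.5, -0.7, -5.4]
opening: 0.0159
```

Call:
jog_arm --pt "1 6 0 -3" --pt "0 6 0 -3" --pt "1 6 0 -3" --pt "0 6 0 -3" --pt "1 6 0 -3" --pt "0 6 0 -3" --pt "1 6 0 -3" --pt "0 6 0 -3" --pt "1 6 0 -3" --pt "0 6 0 -3"

```text
clock: 15.17
tool_pos: [0.4642, 0.1849, 0.2915]
orientation: [-180.0, -0.0, -145.8]
force: [-0.3, -0.2, -5.4]
opening: 0.0157
```

Call:
jog_arm --pt "0 6 0 -3" --pt "0 6 0 -3" --pt "0 6 0 -3" --pt "0 5 0 -3" --pt "0 4 0 -3" --pt "0 3 0 -3" --pt "0 2 0 -3" --pt "0 1 0 -3" --pt "0 1 0 -2" --pt "0 0 0 -2"

```text
clock: 16.0
tool_pos: [0.4641, 0.2188, 0.2914]
orientation: [-180.0, -0.0, -173.8]
force: [0.3, -0.7, -5.9]
opening: 0.0158
```

Call:
jog_arm --pt "0 0 0 0" --pt "0 0 0 0" --pt "0 0 0 0" --pt "0 0 0 0" --pt "0 0 0 0" --pt "0 0 0 0" --pt "0 0 0 0" --pt "0 0 0 0" --pt "0 0 0 0" --pt "0 0 0 0"

```text
clock: 16.83
tool_pos: [0.4641, 0.2185, 0.2916]
orientation: [180.0, 0.0, -173.6]
force: [0.1, 0.5, -5.1]
opening: 0.0158
```

```bash
python3 - <<'E'
from h import *
o=get_obs();print(o['clock'],o['tool_pos'],o['orientation'],o['force'],o['opening'])
c,i=take('side','s9');c2,k=take('scene','c9')
a=cv2.resize(i[130:280,260:400],None,fx=3,fy=3,interpolation=2)
b=cv2.resize(k[110:260,250:370],None,fx=3,fy=3,interpolation=2)
cv2.imwrite('pics/z9.png',np.hstack([a,b])[:,:,::-1])
E
```

```text
16.8333 [0.46409182 0.21851822 0.29156458] [ 1.79999972e+02  4.28396361e-04 -1.73602738e+02] [ 0.10197343  0.46607465 -5.06105487] 0.015771737897246108
```

View pics/z9.png

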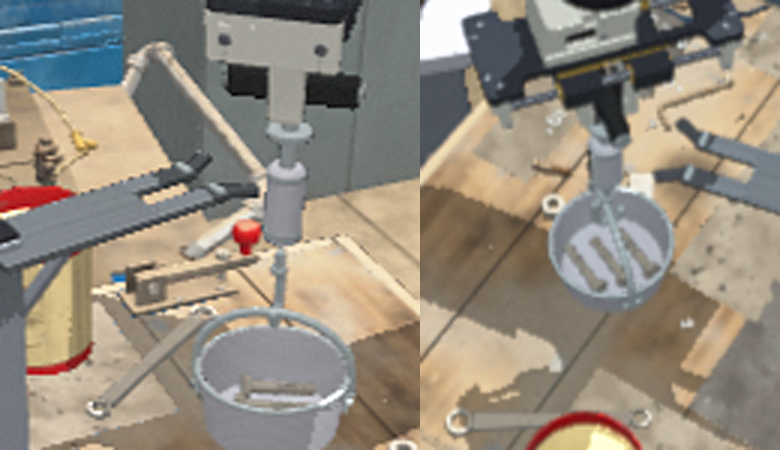

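```bash
python3 - <<'E'
from h import *
c,i=load('s9');c2,k=load('c9')
t=np.array([.4641,.2190,.2916-.1475])
a=cv2.resize(i[160:260,310:380],None,fx=6,fy=6,interpolation=2)
b=cv2.resize(k[130:230,280:360],None,fx=6,fy=6,interpolation=2)
for d in (0,.05,.08,.108,.13,.136):
  for im,cc,off in((a,c,(310,160)),(b,c2,(280,130))):
    q=((proj(cc,t+[0,0,d])-off+.42)*6).astype(int); cv2.circle(im,tuple(int(v) for v in q),3,(255,0,0),-1)
cv2.imwrite('pics/z9b.png',cv2.resize(np.hstack([a,b]),None,fx=.88,fy=.88)[:,:,::-1])
E
```

```text
(no output)
```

View pics/z9b.png

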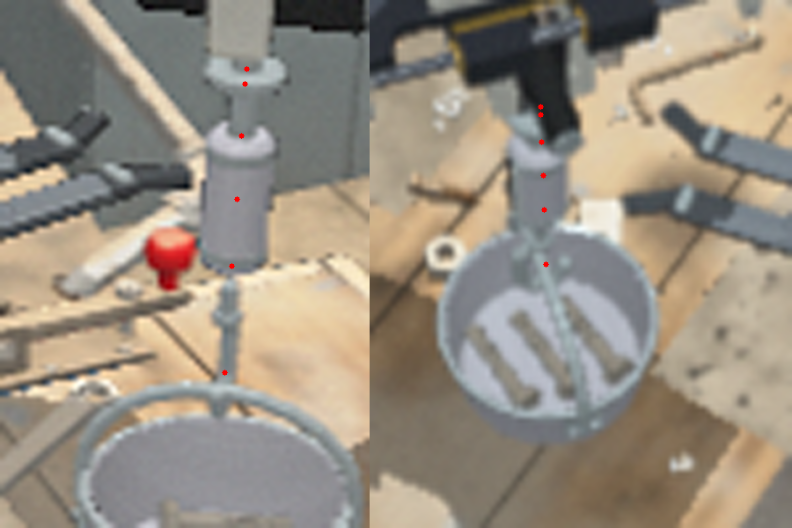

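Call:
jog_arm --pt "0 1 0 0" --pt "0 2 0 0" --pt "0 2 0 0" --pt "1 2 0 0" --pt "2 3.3 0 0" --pt "3 4.7 0 0" --pt "3 4.7 0 0" --pt "3 4.7 0 0" --pt "3 4.7 0 0" --pt "2 3 0 0"

```text
clock: 17.77
tool_pos: [0.4816, 0.2514, 0.2914]
orientation: [-180.0, -0.0, -173.6]
force: [-0.6, -1.4, -6.0]
opening: 0.0157
```

```bash
python3 - <<'E'
from h import *
o=get_obs();print(o['clock'],o['tool_pos'],o['orientation'],o['force'],o['opening'])
c,i=take('side','s10');c2,k=take('scene','c10')
a=cv2.resize(i[150:240,270:370],None,fx=4,fy=4,interpolation=2)
b=cv2.resize(k[120:210,310:410],None,fx=4,fy=4,interpolation=2)
cv2.imwrite('pics/z10.png',np.hstack([a,b])[:,:,::-1])
E
```

```text
17.7667 [0.48163253 0.25135905 0.29136335] [-1.79995374e+02 -1.65103271e-03 -1.73602805e+02] [-0.56400508 -1.36842396 -6.00735257] 0.015662100593414593
```

View pics/z10.png

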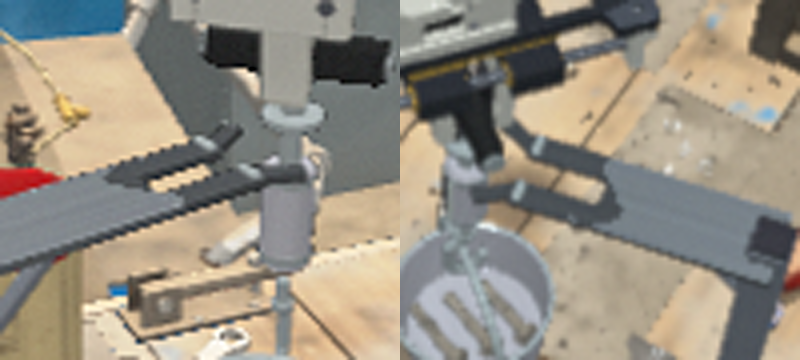

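Call:
jog_arm --pt "2 3.1 0 0" --pt "2 3.1 0 0" --pt "2 3.1 0 0" --pt "2 3.1 0 0" --pt "2 3.1 0 0" --pt "2 3.1 0 0" --pt "2 3.1 0 0" --pt "2 3.1 0 0" --pt "2 3.1 0 0" --pt "2 3.1 0 0"

```text
clock: 18.7
tool_pos: [0.5012, 0.2818, 0.2915]
orientation: [-180.0, -0.0, -173.6]
force: [-0.0, -0.8, -6.5]
opening: 0.0157
```

```bash
python3 - <<'E'
from h import *
o=get_obs();print(o['clock'],o['tool_pos'],o['orientation'],o['force'],o['moment'],o['opening'])
c,i=take('side','s11');c2,k=take('scene','c11')
a=cv2.resize(i[150:240,270:370],None,fx=4,fy=4,interpolation=2)
b=cv2.resize(k[120:210,310:410],None,fx=4,fy=4,interpolation=2)
cv2.imwrite('pics/z11.png',np.hstack([a,b])[:,:,::-1])
E
```

```text
18.7 [0.50120863 0.28181954 0.2914569 ] [-1.79986064e+02 -1.81175087e-02 -1.73611013e+02] [-0.02228282 -0.82688731 -6.52422309] [-0.13062317 -0.00797008 -0.02058186] 0.01565407295504938
```

View pics/z11.png

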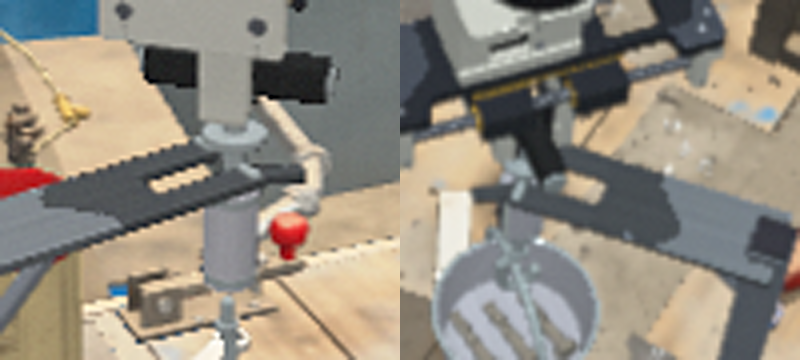

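Neck is in the slot, no contact forces. Continue to the seat.

Call:
jog_arm --pt "2 3.1 0 0" --pt "2 3.1 0 0" --pt "2 3.1 0 0" --pt "2 3.1 0 0" --pt "2 3.1 0 0" --pt "2 3.1 0 0" --pt "2 3.1 0 0" --pt "2 3.1 0 0" --pt "1 1.8 0 0" --pt "1 1.6 0 0"

```text
clock: 19.63
tool_pos: [0.5192, 0.3101, 0.2914]
orientation: [-180.0, -0.0, -173.6]
force: [0.9, 0.1, -5.5]
opening: 0.0159
```

Call:
jog_arm --pt "0 0 0 0" --pt "0 0 0 0" --pt "0 0 0 0" --pt "0 0 0 0" --pt "0 0 0 0" --pt "0 0 0 0" --pt "0 0 0 0" --pt "0 0 0 0" --pt "0 0 0 0" --pt "0 0 0 0"

```text
clock: 20.47
tool_pos: [0.5191, 0.3098, 0.2916]
orientation: [-180.0, -0.0, -173.6]
force: [-0.6, 0.8, -6.2]
opening: 0.016
```

Call:
jog_arm --pt "0 0 -1 0" --pt "0 0 -1 0" --pt "0 0 -1 0" --pt "0 0 -1 0" --pt "0 0 -1 0" --pt "0 0 -1 0" --pt "0 0 -1 0" --pt "0 0 -1 0" --pt "0 0 0 0" --pt "0 0 0 0"

```text
clock: 21.3
tool_pos: [0.5191, 0.3098, 0.2835]
orientation: [-180.0, -0.0, -173.6]
force: [-0.3, -0.2, -6.8]
opening: 0.0158
```

```bash
python3 - <<'E'
from h import *
o=get_obs();print(o['clock'],o['tool_pos'],o['orientation'],o['force'],o['moment'],o['opening'])
c,i=take('side','s12');c2,k=take('scene','c12')
a=cv2.resize(i[150:270,255:355],None,fx=4,fy=4,interpolation=2)
b=cv2.resize(k[120:240,310:410],None,fx=4,fy=4,interpolation=2)
cv2.imwrite('pics/z12.png',np.hstack([a,b])[:,:,::-1])
E
```

```text
21.3 [0.51908785 0.30975904 0.2834902 ] [-1.79991471e+02 -6.19188135e-03 -1.73607939e+02] [-0.31403625 -0.1668673  -6.82445961] [-0.04414541 -0.02402821 -0.00416516] 0.015753636048243584
```

View pics/z12.png

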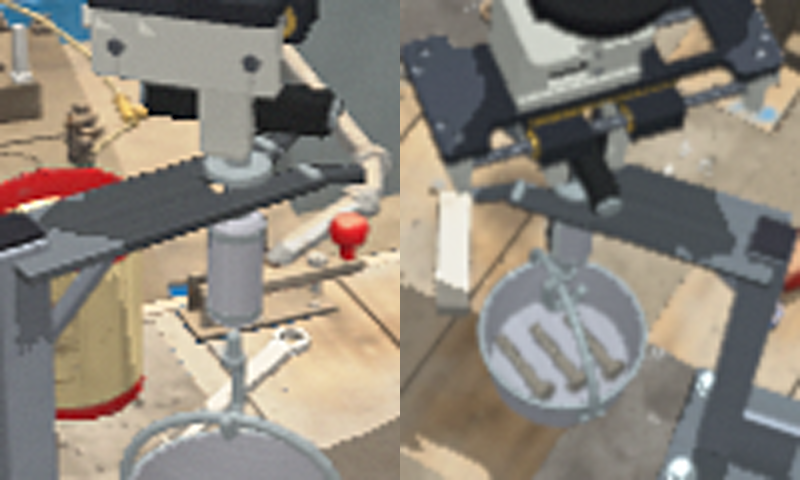

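Call:
jog_arm --pt "0 0 -0.5 0" --pt "0 0 -0.5 0" --pt "0 0 -0.5 0" --pt "0 0 0 0" --pt "0 0 0 0" --pt "0 0 0 0" --pt "0 0 0 0" --pt "0 0 0 0" --pt "0 0 0 0" --pt "0 0 0 0"

```text
clock: 22.23
tool_pos: [0.5192, 0.3098, 0.2825]
orientation: [180.0, 0.0, -173.6]
force: [-1.2, -0.4, 1.0]
opening: 0.0158
```

Call:
jog_arm --pt "0 0 0 0" --pt "0 0 0 0" --pt "0 0 0 0" --pt "0 0 0 0" --pt "0 0 0 0" --pt "0 0 0 0" --pt "0 0 0 0" --pt "0 0 0 0" --pt "0 0 0 0" --pt "0 0 0 0" --fingers 50

```text
clock: 23.07
tool_pos: [0.5191, 0.3098, 0.2821]
orientation: [180.0, 0.0, -173.6]
force: [-0.1, 0.4, -0.3]
opening: 0.0499
```

Call:
jog_arm --pt "0 0 3 0" --pt "0 0 6 0" --pt "0 0 10 0" --pt "0 0 15 0" --pt "0 0 20 0" --pt "0 0 25 0" --pt "0 0 25 0" --pt "0 0 15 0" --pt "0 0 0 0" --pt "0 0 0 0"

```text
clock: 23.9
tool_pos: [0.5193, 0.31, 0.4028]
orientation: [179.9, 0.1, -173.6]
force: [0.3, 1.0, -0.7]
opening: 0.05
```

Call:
jog_arm --pt "0 0 0 0" --pt "0 0 0 0" --pt "0 0 0 0" --pt "0 0 0 0" --pt "0 0 0 0" --pt "0 0 0 0" --pt "0 0 0 0" --pt "0 0 0 0" --pt "0 0 0 0" --pt "0 0 0 0"

```text
clock: 24.73
tool_pos: [0.5191, 0.3098, 0.4011]
orientation: [-180.0, 0.0, -173.6]
force: [-0.1, 0.2, -0.0]
opening: 0.0499
```

```bash
python3 - <<'E'
from h import *
o=get_obs();print(o['clock'],o['tool_pos'],o['force'],o['opening'])
c,i=take('side','s13');c2,k=take('scene','c13')
a=cv2.resize(i[150:290,240:360],None,fx=3.3,fy=3.3,interpolation=2)
b=cv2.resize(k[110:250,310:430],None,fx=3.3,fy=3.3,interpolation=2)
cv2.imwrite('pics/z13.png',np.hstack([a,b])[:,:,::-1])
a=load('s13')[1].astype(int); 
E
```

```text
24.7333 [0.5190971  0.30976992 0.40107061] [-0.08181662  0.16561229 -0.01993621] 0.04990756369793523
```

View pics/z13.png

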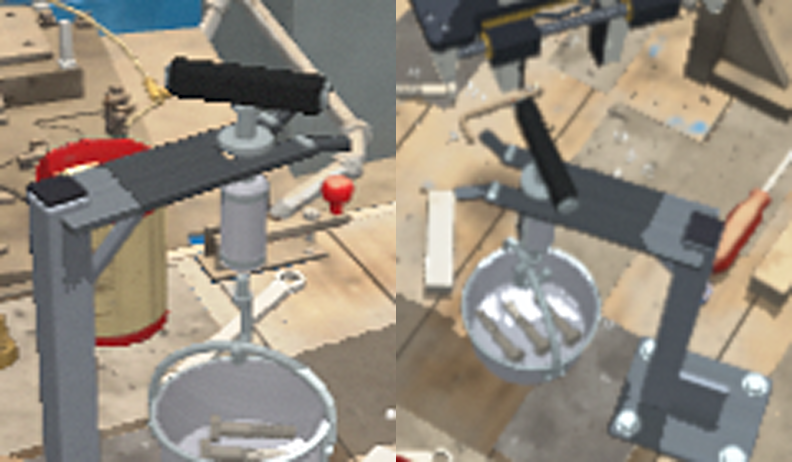

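Call:
jog_arm --pt "0 0 0 0" --pt "0 0 0 0" --pt "0 0 0 0" --pt "0 0 0 0" --pt "0 0 0 0" --pt "0 0 0 0" --pt "0 0 0 0" --pt "0 0 0 0" --pt "0 0 0 0" --pt "0 0 0 0"

```text
clock: 25.67
tool_pos: [0.5191, 0.3098, 0.4011]
orientation: [-180.0, -0.0, -173.6]
force: [-0.1, 0.1, -0.2]
opening: 0.0495
```

Call:
jog_arm --pt "0 0 0 0" --pt "0 0 0 0" --pt "0 0 0 0" --pt "0 0 0 0" --pt "0 0 0 0" --pt "0 0 0 0" --pt "0 0 0 0" --pt "0 0 0 0" --pt "0 0 0 0" --pt "0 0 0 0"

```text
clock: 26.5
tool_pos: [0.5191, 0.3098, 0.4011]
orientation: [180.0, 0.0, -173.6]
force: [0.1, -0.0, -0.1]
opening: 0.0501
```

```bash
python3 - <<'E'
from h import *
for t in ('a','b'):
    take('side','s14'+t);take('scene','c14'+t)
for A,B in (('s13','s14a'),('s14a','s14b'),('c13','c14a'),('c14a','c14b')):
    d=np.abs(load(A)[1].astype(int)-load(B)[1]).max(2); print(A,B,(d>40).sum())
x,y=load('c14a')[1],load('scene0')[1]
d=np.abs(x.astype(int)-y).max(2)[140:172,345:362]; print('bar diff',(d>40).sum(),d.size)
E
```

```text
s13 s14a 0
s14a s14b 0
c13 c14a 0
c14a c14b 0
bar diff 77 544
```

Nothing is moving. The pail's underside should be near z = 0.028, and the gripper is clear, so I'm handing in.

```bash
python3 - <<'E'
from h import *
print(close_job())
E
```

```text
the job is handed in; nothing more can be done
None
```

The loaded scale is hanging back in the fork with the pail on its hook, and I handed the job in at about 26.5 s of the 56 s allowed. The hand-in gives no verdict.

- **What I did:** I took the scale out of the fork by its crossbar and turned it 85°. I caught the bail along the pail's x axis, then lifted and held the pail clear of the bench, well away from the bracket, for over 0.8 s. The load was about 4.5 N beyond the scale's own weight. I then turned back, retraced the way out into the slot, lowered until the fork took the weight, let go and backed off about 120 mm upwards.
- **Last checks:**
  - The scale hangs upright behind the beads.
  - All three bolts are in the pail.
  - The scene and side pictures showed no change over about 1.8 s.
  - The tool force was about 0 N.
  - The parallel, spanner and wedge were never approached.
- **Inferred, not measured:** I worked out the pail's clearance of about 28 mm from the scale's dimensions and the spring's stretch. The spring's stretch of about 22 mm comes from the wrist force.
- **What disagreed:** An early estimate of the bail's direction from the scene camera was about 10° off the wrist camera's. A second wrist view confirmed the wrist value, so I used that. In a picture comparison with the start, the crossbar region differed in 77 of 544 pixels; I did not look into why.

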